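# Hang the graduated gauge on its hook, marked face out

## Task

Take the yellow-faced graduated gauge plate out of the wooden rack and hang it by its hole on the empty hook, with the yellow graduated face outward, away from the hook's board, so that it can be read; the red slotted rest is there in case you need to set it down and change your grip. Let it hang free and still, leave the blue template standing in the rack, and do not push the jar or the pot about.

Things in the scene. Friction and masses are not known exactly. Their poses are not given: they have to be found in the camera images.
- gauge_center (a point): Centre of the gauge: loose aluminium plate 130 mm high, 60 wide, 10 thick, 105 to 210 g, one face yellow with black graduations, the other bare metal. Axes: x through the thickness, from the yellow face to the bare back (yellow looks to -x); y along the width; z up towards the end with the hole. It starts upright, hole end up, in one of the two rack slots.
- gauge_hole (a point): Centre of the round through hole of the gauge, 26 mm diameter, axis along x, on the plate's centre line 44 mm below its upper end (21 mm above gauge_center). Same axes as gauge_center.
- gauge_tab (a point): Centre of the solid upper end of the gauge, above the hole: 15 mm below its upper end, 50 mm above gauge_center. The plate can be gripped here across its 10 mm thickness or across its 60 mm width. Same axes as gauge_center.
- template_center (a point): Centre of the template: a loose plate of the same size and hole, with a plain blue face; it stands in the other slot of the rack and must stay. Axes as for the gauge.
- rack_center (a point): Middle of the fixed wooden rack, 66 mm above the bench: 132 (x) x 80 (y) x 131 mm high. Slots at x = -30 and +30 mm, floor 8 mm and walls 34 mm above the bench, hold the plates upright, width along y. Two full-length cheeks, tops 131 mm above the bench, cover the plates' narrow edges nearly to their upper ends (138 mm): grip there across the thickness only. 50 mm are free between the plates.
- rest_slot (a point): Floor centre of the slot in the fixed red rest, 8 mm above the bench. The slot runs along its y: 13.5 mm wide (x), walls up to 34 mm and flared lips up to about 43 mm above the bench, 54 mm long, open at both ends. A plate stood in it stays upright, either way round, with its narrow edges free for gripping across the 60 mm width. Base 56 x 70 mm.
- gauge_board: Fixed upright plywood board with the empty hook, 84 mm wide, 12 mm thick, 155 mm high; origin on the bench under the middle of its front face. Its front looks to its -x, and the hook sticks out of it to -x. The board of the same make beside it, about 140 mm away on either side, already carries a fixed green gauge.
- hook_root (a point): Where the hook's axis leaves the board's front face, 115 mm above the bench. Hook: round steel bar 6 mm thick, straight and level for 30 mm along the board's -x, then turned up: it ends at hook_tip. Axes as gauge_board.
- hook_tip (a point): Middle of the round end of the turned-up tip of the hook: 36 mm in front of the board, 125 mm above the bench; the bar measures 3 mm round it.
- hook_seat (a point): Where the centre of the gauge's hole is when the gauge hangs on the middle of the straight part: 15 mm in front of the board, 105 mm above the bench (the upper end of the gauge is then about 149 mm above the bench). Axes as gauge_board.
- jar: Loose glass jar of nails with yellow lid, 63 mm diameter, 76 mm high, origin under its centre; to be left alone.
- pot: Loose brown glue pot, 70 mm diameter, 62 mm high, origin under its centre; to be left alone.
- gauge: The gauge again, with its origin at the middle of its lower end (65 mm below gauge_center); same axes.

How it is judged:
At the end, for the whole second after the job is handed in: The gauge hangs by its hole on the empty hook (hole centre within 22 mm of hook_seat, over 95 mm above the bench), bare back to the board, yellow face outward within 0.45 rad, upright within 0.25 rad, borne by the hook and at rest; the template is within 30 mm of its start (distance between gauge_hole and hook_seat below 0.022 m and x of hook_root in the frame of gauge_center above 0.002 m and angle between the x axis of gauge_center and the x axis of gauge_board, either way round below 0.45 rad and angle between gauge_center's own z axis and vertical below 0.25 rad and height (world z) of gauge_hole above 0.095 m and contact force between gauge and gauge_board above 0.3 N and linear speed of gauge below 0.03 m/s and distance of template_center from where it was at the start of the episode below 0.03 m); the robot touches nothing.
It fails at once if the blue template is moved more than 30 mm (distance of template_center from where it was at the start of the episode above 0.03 m).
It fails at once if the jar is pushed more than 40 mm (distance of jar from where it was at the start of the episode above 0.04 m).
It fails at once if the pot is pushed more than 40 mm (distance of pot from where it was at the start of the episode above 0.04 m).
It also fails if it takes over 72 s, if anything falls off the work surface, if the arm or the gripper's body presses on something with over 40 N, if the wrist force passes 120 N, or if a joint passes its speed limit or range.

## Robot

A 6-joint arm with a two-finger parallel gripper is mounted at the origin on a cart in front of the work surface, level with it; the furniture and walls round the work are solid. World frame = base frame: x ahead of the robot, y to its left, z up, the work surface at z = 0. Lengths are in m, angles in rad, forces in N, time in s.
With the tool pointing down it reaches from about 0.375 to 0.925 m from the base axis. Payload 5.7 kg.
Tool frame: the origin (TCP) lies at the very end of the fingers, on their centre line; the grasp point (between the pads) lies 19 mm behind it (manip.grasp_offset is the distance from the TCP to the grasp point, in m); z points along the fingers, x is the direction in which the jaws open and shut, and the axes are right-handed (so a half turn about z gives the same grasp; the last joint's range is limited). The gripper opens to 85 mm and grips with 20 to 120 N. Pads are 22 mm wide; open, the fingers measure 114 mm over their backs; the gripper's body (76 mm by 85 mm) begins 54 mm behind the grasp point. The pads swing forward as they close: fully open they stand 13 mm farther back than shut.
Start: joints at [-1.303, 0.359, 1.51, -0, 1.272, -0.115], TCP at [0.224, -0.557, 0.231] pointing down, gripper open.
Joint ranges: [-2.97, 2.97], [-1.01, 2.36], [0.21, 2.38], [-0.96, 4.11], [0.2, 2.71], [-2.98, 2.98]. Speed limits (rad/s): [2.39, 2.39, 3.14, 3.14, 3.14, 3.14].

## Interface

Orientations are given as a 3x3 rotation matrix whose columns are the frame's x, y, z axes.
In Python, from plant import manip, camera gives the robot as it stands.
- The arm moves only by the tool play_rows, never from a script. Its argument "steps" is one flat list of numbers, 7 for each row, row after row: the shift along the world's x, y, z in m, then the turn, a rotation vector about the world's x, y, z in rad, then the opening, from 0 (shut) to 1 (fully open). A call has 1 to 20 rows; each row shifts and turns the pose as measured when the row begins; what a row does not reach is not made up. A row lasts 1/8 s, in which the tool goes at most 62.5 mm and 10.7 degrees, less where a joint would pass 70% of its speed; a pose out of reach is approached as far as the arm can. A call is refused whole if a number of a shift passes 0.0625 or a number of a turn 0.188, either way. A call with a gripper value outside its range is refused whole. The fingers move at their own pace and stop on an object; "force" is the grip in N (left out, the last holds). Time passes only in rows, so rows that do not move let the fingers close. It gives the time, the measured TCP pose, the force and the opening at its end, in the units of the state.
- manip.state(): the state, without advancing time (a new reading comes with each control period).
- camera(name): name is "side" or "top"; returns a dict with "frame" (384x512x3 uint8, red, green, blue), "K" (3x3 intrinsics, pixels), "k1" (the pictures are not rectified: a ray, as slopes to the right and down, at radius r is drawn at 1 + k1 r^2 times it, then the intrinsics apply), "pose" (4x4, takes a point from camera to world coordinates). Camera axes: x right, y down, z forward; pixel columns grow to the right and rows downward; lengths in m; the calibration is good to about 2 mm. A picture is of the moment at which its call begins. There is no depth.
- manip.finish_job(): hands the job in, once; it reports no verdict.
The state is a dict: "t": time; "qpos": joint angles; "joint_vel": joint speeds; "joint_efforts": joint torques, N m; "tcp_pos": TCP position; "ee_rot": TCP orientation; "force": force on the tool from outside, world axes, zero at the start; "torque": the same for the moment, N m; "grip_width": opening from 0.0 (shut) to 1.0 (fully open).
Only numpy, scipy, OpenCV 4.12 (cv2) and the standard library are available. Lean on these libraries where they do the work, as an engineer would, in place of code of your own. Each camera call takes 0.05 s, during which the arm holds its last target. There are 200 camera calls.

## Working session

There is one attempt and no reset: what is moved stays moved. The work goes in short steps, Python scripts to look and compute and a tool call to move; the robot and the scene stay as the last step left them, time stands still between calls to the robot, and variables do not carry over. Pictures are saved under pics/ and viewed, about 8 in all and at most 12, crops included, and the job is handed in when it is done.

Besides the shell and the picture viewer there is one more tool, called after "Emit:" in YAML: its name, and indented under it one key for each argument. play_rows: Moves the arm, as the interface text tells. Its arguments: {"type":"object","properties":{"steps":{"type":"array","items":{"type":"number"}},"force":{"type":"number"}},"required":["steps"]}

```bash
mkdir -p pics; ls; python3 - <<'E'
from plant import manip,camera
import cv2,numpy as np
for n in("side","top"):
    c=camera(n);cv2.imwrite(f"pics/{n}0.png",cv2.resize(c["frame"][:,:,::-1],(800,600),interpolation=cv2.INTER_CUBIC))
    print(n,c["K"].tolist(),c["k1"],np.round(c["pose"],3).tolist())
s=manip.state();print(s)
E
```

```text
pics
side [[445.98627677630657, 0.0, 258.65368125093426], [0.0, 445.98627677630657, 186.86016833306684], [0.0, 0.0, 1.0]] 0.058241144033251355 [[-0.976, -0.099, 0.192, 0.326], [-0.216, 0.45, -0.867, 1.085], [-0.001, -0.888, -0.461, 0.65], [0.0, 0.0, 0.0, 1.0]]
top [[427.8906798782451, 0.0, 246.75754998613377], [0.0, 427.8906798782451, 182.53711514243847], [0.0, 0.0, 1.0]] 0.033783598833370586 [[-0.029, -0.989, 0.144, 0.394], [-1.0, 0.028, -0.01, 0.082], [0.005, -0.145, -0.989, 1.202], [0.0, 0.0, 0.0, 1.0]]
{'t': 0.1, 'qpos': array([-1.30306014e+00,  3.59449531e-01,  1.51137967e+00,  1.46376323e-05,
        1.27250858e+00, -1.15096296e-01]), 'joint_vel': array([ 0.00104804, -0.0002018 , -0.00142695, -0.00039261,  0.00053229,
       -0.00032267]), 'joint_efforts': array([-6.17736605e-04, -5.28651881e+01, -2.79350907e+01, -2.70069286e-04,
        5.04569311e-03, -1.98540704e-05]), 'tcp_pos': array([ 0.22395699, -0.55593752,  0.23050669]), 'ee_rot': array([[ 3.73545014e-01, -9.27611946e-01, -4.48179652e-04],
       [-9.27610437e-01, -3.73545222e-01,  1.68665671e-03],
       [-1.73197828e-03, -2.14306081e-04, -9.99998477e-01]]), 'force': array([-0.21487953,  0.19306336, -0.23250269]), 'torque': array([ 0.01492101, -0.00343884,  0.02771046]), 'grip_width': 0.9973568078353008}
```

View pics/top0.png

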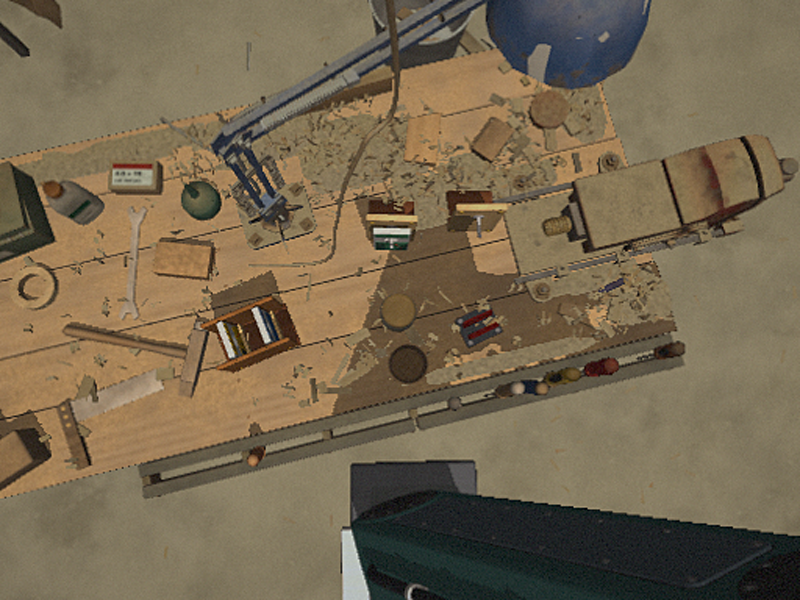

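View pics/side0.png

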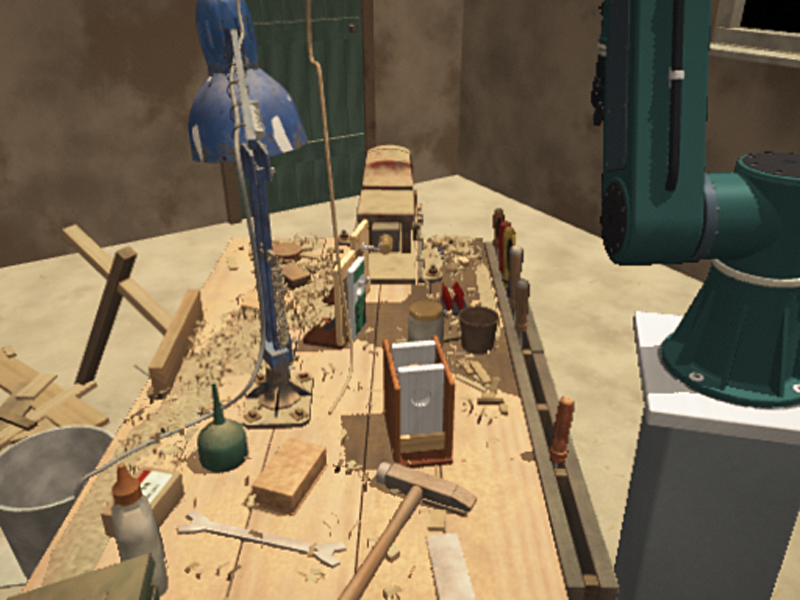

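The top view shows the rack at (250,335), the boards at (393,225) and, empty, (480,210), the rest at (478,328), the jar at (398,312) and the pot at (408,363). In the side view both plates turn their bare backs to that camera. I need crops next.

```bash
cat >h.py <<'E'
import numpy as np,cv2
from plant import manip,camera
def crop(n,u0,v0,w,h,f,name):
    c=camera(n);im=c["frame"][v0:v0+h,u0:u0+w,::-1]
    im=cv2.resize(im,None,fx=f,fy=f,interpolation=cv2.INTER_CUBIC)
    cv2.imwrite(f"pics/{name}.png",im);return im
def cal(n):
    c=camera(n);return c["K"],c["k1"],c["pose"]
def ray(C,u,v):
    K,k,P=C;d=np.array([(u-K[0,2])/K[0,0],(v-K[1,2])/K[1,1]]);s=d.copy()
    for _ in range(20):s=d/(1+k*(s@s))
    return P[:3,3],P[:3,:3]@np.r_[s,1]
def atz(C,u,v,z):
    o,d=ray(C,u,v);return o+d*(z-o[2])/d[2]
def proj(C,p):
    K,k,P=C;q=P[:3,:3].T@(np.asarray(p)-P[:3,3]);s=q[:2]/q[2];s=s*(1+k*(s@s))
    return K[:2,:2]@s+K[:2,2]
E
python3 - <<'E'
from h import *
a=crop("top",125,185,75,56,8,"a"); b=crop("top",225,120,110,85,7,"b")
cv2.imwrite("pics/ab.png",np.vstack([cv2.copyMakeBorder(a,0,0,0,max(0,b.shape[1]-a.shape[1]),cv2.BORDER_CONSTANT)]))
E
```

```text
(no output)
```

View pics/a.png

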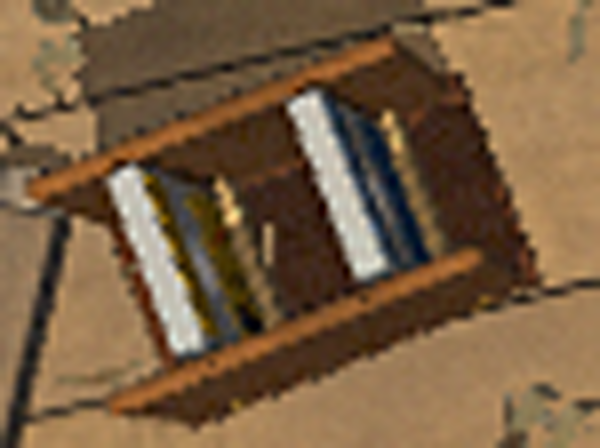

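View pics/b.png

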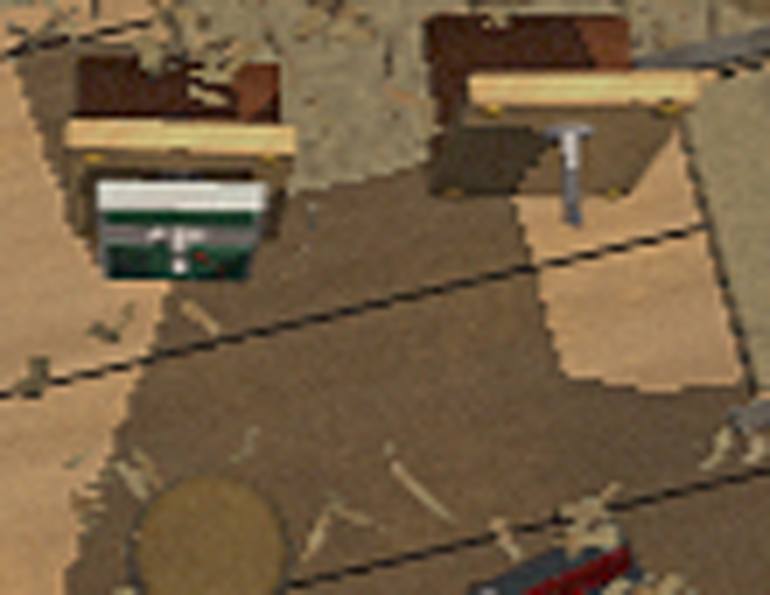

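Crop a: the left plate is the gauge, with its yellow face to the right (-y), top end corners (108,175), (140,165), (208,345), (172,357). The template (blue) is on the right. Crop b: the board's front top edge runs (470,104)-(697,101), hook tip (573,222), rest around (560,570).

```bash
python3 - <<'E'
from h import *
C=cal("top")
A=lambda x,y,z:atz(C,125+(x+.5)/8-.5,185+(y+.5)/8-.5,z)[:2]
B=lambda x,y,z:atz(C,225+(x+.5)/7-.5,120+(y+.5)/7-.5,z)[:2]
q=np.array([A(*p,.138) for p in[(108,175),(140,165),(208,345),(172,357)]]);print("gauge",q.round(4),q.mean(0).round(4))
d=(q[0]+q[1]-q[2]-q[3])/2;print(np.linalg.norm(d),np.degrees(np.arctan2(d[1],d[0])))
q=np.array([A(*p,.138) for p in[(288,103),(325,88),(388,268),(357,282)]]);print("templ",q.mean(0).round(4))
ch=np.array([A(*p,.131) for p in[(30,188),(395,45),(112,408),(478,256)]]);print("cheeks",ch.round(4),[np.degrees(np.arctan2(*(ch[i]-ch[i+1])[::-1])) for i in(0,2)],ch.mean(0))
l,r=B(470,104,.155),B(697,101,.155);print("board",l,r,(l+r)/2,np.degrees(np.arctan2(*(l-r)[::-1])),np.linalg.norm(l-r))
print("tip",B(573,218,.125),"root",B(570,133,.118))
print("jar",B(208,548,.076)); 
S=lambda x,y,z:atz(C,(x+.5)*.64-.5,(y+.5)*.64-.5,z)[:2]
print("rest",S(478,328,.043),"pot",S(408,363,.062),"jar",S(398,312,.076))
print("greenboard",(B(66,150,.155)+B(295,152,.155))/2)
E
```

```text
gauge [[0.4965 0.3436]
 [0.4993 0.3338]
 [0.4431 0.3125]
 [0.4397 0.3235]] [0.4697 0.3283]
0.06020143425101095 20.091541232273194
templ [0.4913 0.2721]
cheeks [[0.4939 0.3695]
 [0.5356 0.2558]
 [0.4249 0.3434]
 [0.4685 0.2303]] [np.float64(110.16726539606697), np.float64(111.0641178063103)] [0.48071148 0.29976263]
board [ 0.66528081 -0.0442168 ] [ 0.6640423  -0.12566676] [ 0.66466156 -0.08494178] 89.12883910852618 0.08145937298295503
tip [ 0.62903716 -0.08376735] root [ 0.66278522 -0.08529482]
jar [0.51639344 0.05278538]
rest [ 0.48367678 -0.08650898] pot [0.42628218 0.0377072 ] jar [0.51201083 0.05225162]
greenboard [0.65092279 0.06018368]
```

```bash
python3 - <<'E'
from h import *
a=crop("top",284,190,50,40,8,"r1"); b=crop("side",205,135,105,80,5,"r2")
h=max(a.shape[0],b.shape[0]);a=cv2.copyMakeBorder(a,0,h-a.shape[0],0,0,cv2.BORDER_CONSTANT);b=cv2.resize(b,(380,int(b.shape[0]*380/b.shape[1])));b=cv2.copyMakeBorder(b,0,h-b.shape[0],0,0,cv2.BORDER_CONSTANT)
cv2.imwrite("pics/r.png",np.hstack([a,b]))
C=cal("top");D=cal("side")
for x,y in[(330,255),(345,200),(370,145),(395,95),(395,30)]:
  print((x,y),[(np.round(proj(D,p)/.64).astype(int).tolist(),p.round(2).tolist()) for z in(0,.2,.4,.6) for p in[atz(C,x*.64,y*.64,z)]])
E
```

```text
(330, 255) [([345, 374], [0.63, 0.17, 0.0]), ([367, 263], [0.59, 0.16, 0.2]), ([394, 131], [0.55, 0.14, 0.4]), ([425, -29], [0.51, 0.13, 0.6])]
(345, 200) [([293, 358], [0.73, 0.14, 0.0]), ([319, 251], [0.67, 0.13, 0.2]), ([350, 125], [0.62, 0.12, 0.4]), ([388, -30], [0.56, 0.11, 0.6])]
(370, 145) [([247, 337], [0.83, 0.09, 0.0]), ([277, 237], [0.76, 0.09, 0.2]), ([312, 117], [0.69, 0.09, 0.4]), ([354, -32], [0.61, 0.09, 0.6])]
(395, 95) [([210, 318], [0.93, 0.04, 0.0]), ([241, 224], [0.84, 0.05, 0.2]), ([279, 110], [0.75, 0.06, 0.4]), ([325, -33], [0.66, 0.06, 0.6])]
(395, 30) [([147, 309], [1.06, 0.04, 0.0]), ([184, 218], [0.95, 0.05, 0.2]), ([227, 106], [0.84, 0.05, 0.4]), ([281, -34], [0.73, 0.06, 0.6])]
```

View pics/r.png

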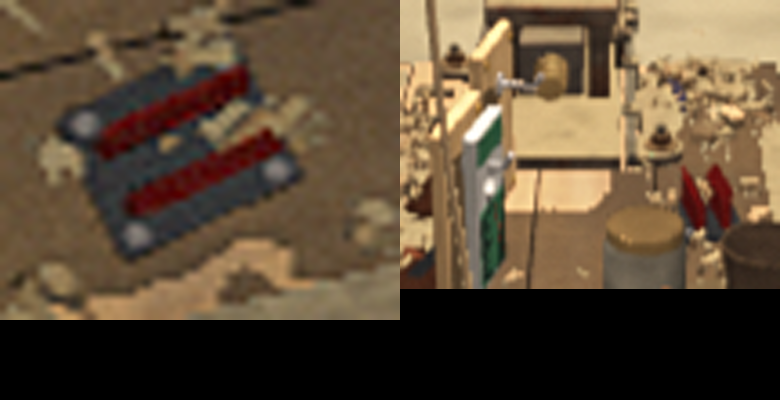

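The rest's red lips run from (95,145) to (248,80) and from (125,205) to (282,140) in the crop, with base bolts at (85,125), (137,235) and (275,168). The side crop shows the hook free.

```bash
python3 - <<'E'
from h import *
C=cal("top");D=cal("side")
A=lambda x,y,z:atz(C,284+(x+.5)/8-.5,190+(y+.5)/8-.5,z)[:2]
P=[A(*p,.04) for p in[(98,148),(246,80),(128,208),(282,142)]]
print(np.round(P,4),np.mean(P,0),[np.degrees(np.arctan2(*(P[i]-P[i+1])[::-1])) for i in(0,2)],np.linalg.norm(P[0]-P[1]))
print("bolt centre",(A(85,125,.01)+A(275,168,.01))/2)
for z in(.3,.45,.6):
  p=atz(C,570*.64,30*.64,z);print(p,proj(D,p)/.64)
# hook check in side: predicted tip, crop r2 scale 380/105
for p in[(.629,-.0845,.125),(.665,-.0845,.115)]:print((proj(D,p)-[205,135])*380/105+[400,0])
E
```

```text
[[ 0.4892 -0.0602]
 [ 0.511  -0.1117]
 [ 0.4686 -0.0694]
 [ 0.4895 -0.1228]] [ 0.48958881 -0.09102102] [np.float64(112.93562123454846), np.float64(111.41490714518258)] 0.05591086887819721
bolt centre [ 0.49143364 -0.09243608]
[ 0.88755402 -0.2015922   0.3       ] [267.08538838 128.12917308]
[ 0.80536842 -0.15436031  0.45      ] [292.04261479  53.29330816]
[ 0.72318281 -0.10712842  0.6       ] [322.57852113 -39.38303359]
[540.82151849  77.09477254]
[498.43677055  84.51890101]
```

Emit:
play_rows:
  steps: [0.027, 0.055, 0.004, 0, 0, 0, 0.4, 0.027, 0.055, 0.004, 0, 0, 0, 0.4, 0.027, 0.055, 0.004, 0, 0, 0, 0.4, 0.027, 0.055, 0.004, 0, 0, 0, 0.4, 0.027, 0.055, 0, 0, 0, 0, 0.4, 0.027, 0.055, 0, 0, 0, 0, 0.4, 0.027, 0.055, 0, 0, 0, 0, 0.4, 0.027, 0.055, 0, 0, 0, 0, 0.4, 0.027, 0.055, 0, 0, 0, 0, 0.4, 0, 0.055, 0, 0, 0, 0, 0.4, 0, 0.055, 0, 0, 0, 0, 0.4, 0, 0.055, 0, 0, 0, 0, 0.4, 0, 0.055, 0, 0, 0, 0, 0.4, 0, 0.055, 0, 0, 0, 0, 0.4, 0, 0.055, 0, 0, 0, 0, 0.4, 0, 0.055, 0, 0, 0, 0, 0.4, 0, 0, 0, 0, 0, 0, 0.4]
  force: 40

```text
t: 2.68
tcp_pos: [0.4726, 0.3473, 0.2518]
ee_rot: [[0.37, -0.929, 0.016], [-0.929, -0.37, -0.005], [0.011, -0.013, -1.0]]
force: [0.8, -0.6, 0.3]
grip_width: 0.394
```

Emit:
play_rows:
  steps: [-0.003, -0.019, 0, 0.005, 0.016, -0.02, 0.4, 0, 0, -0.04, 0, 0, 0, 0.4, 0, 0, -0.04, 0, 0, 0, 0.4, 0, 0, 0, 0, 0, 0, 0.4]

```text
t: 3.18
tcp_pos: [0.4693, 0.3197, 0.1714]
ee_rot: [[0.345, -0.938, -0.001], [-0.938, -0.345, -0.002], [0.002, 0.002, -1.0]]
force: [-1.0, -1.0, 0.4]
grip_width: 0.402
```

```bash
python3 - <<'E'
from h import *
a=crop("side",220,170,90,140,4,"s1");b=crop("top",120,165,100,85,4,"s2")
b=cv2.copyMakeBorder(b,0,a.shape[0]-b.shape[0],0,0,cv2.BORDER_CONSTANT);cv2.imwrite("pics/s.png",np.hstack([a,b]))
s=manip.state();print(s["tcp_pos"],s["ee_rot"].round(3).tolist())
D=cal("side")
w=np.radians(20.5);W=np.array([np.cos(w),np.sin(w),0])
for k in(-.03,.03):
  p=np.array([.4697,.3283,.138])+k*W;print((proj(D,p)-[220,170])*4)
E
```

```text
[0.4718393  0.32166078 0.17455915] [[0.346, -0.938, 0.005], [-0.938, -0.346, 0.001], [0.001, -0.005, -1.0]]
[256.67092443 257.27848109]
[141.59082263 266.38608174]
```

View pics/s.png

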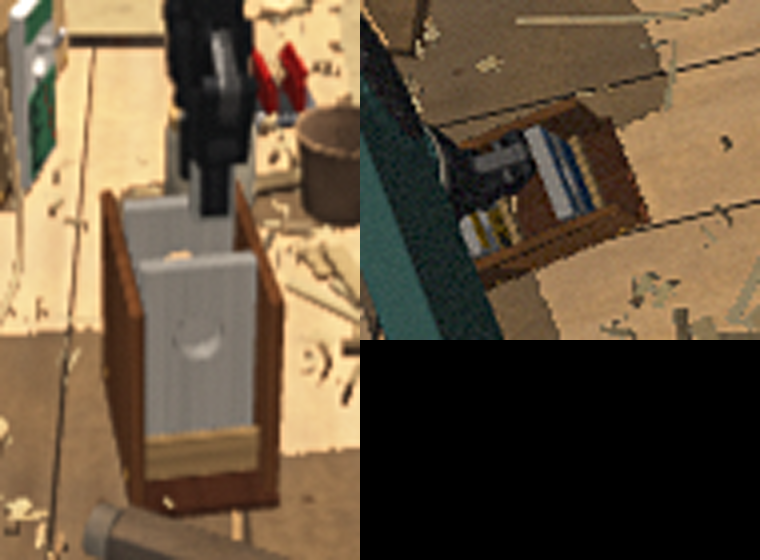

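The side crop shows the gauge's top edge (138,265)-(256,255) as predicted, with the finger above it. I'll go down and grip.

Emit:
play_rows:
  steps: [-0.001, 0.006, 0, 0, 0, -0.003, 0.4, 0, 0.001, -0.025, 0, 0, 0, 0.4, 0, 0, -0.025, 0, 0, 0, 0.4, 0, 0, -0.015, 0, 0, 0, 0.4, 0, 0, 0, 0, 0, 0, 0.4]

```text
t: 3.95
tcp_pos: [0.4765, 0.3333, 0.1165]
ee_rot: [[0.343, -0.939, 0.019], [-0.939, -0.343, 0.009], [-0.002, -0.021, -1.0]]
force: [0.1, -0.5, 0.1]
grip_width: 0.401
```

Emit:
play_rows:
  steps: [-0.006, -0.005, -0.011, -0.009, 0.019, 0, 0.4]

```text
t: 4.08
tcp_pos: [0.4717, 0.3292, 0.1069]
ee_rot: [[0.343, -0.939, 0.002], [-0.939, -0.343, 0.002], [-0.001, -0.003, -1.0]]
force: [1.1, -0.3, 0.0]
grip_width: 0.402
```

```bash
python3 - <<'E'
from plant import manip
s=manip.state();print(s["t"],s["tcp_pos"],s["ee_rot"].round(3).tolist(),s["joint_vel"].round(3),s["force"])
E
```

```text
4.075 [0.47173623 0.32915998 0.10690302] [[0.343, -0.939, 0.002], [-0.939, -0.343, 0.002], [-0.001, -0.003, -1.0]] [-0.029  0.129  0.094  0.009 -0.012 -0.034] [ 1.0589763  -0.26660752  0.02885694]
```

Emit:
play_rows:
  steps: [-0.001, 0, -0.001, 0, 0, 0, 0.0, 0, 0, 0, 0, 0, 0, 0.0, 0, 0, 0, 0, 0, 0, 0.0, 0, 0, 0, 0, 0, 0, 0.0]
  force: 40

```text
t: 4.58
tcp_pos: [0.4705, 0.3285, 0.1059]
ee_rot: [[0.343, -0.939, 0.002], [-0.939, -0.343, 0.001], [-0.0, -0.002, -1.0]]
force: [-0.1, -0.3, -2.3]
grip_width: 0.107
```

Emit:
play_rows:
  steps: [0, 0, 0.02, 0, 0, 0, 0.0, 0, 0, 0.03, 0, 0, 0, 0.0, 0, 0, 0.035, 0, 0, 0, 0.0, 0, 0, 0.035, 0, 0, 0, 0.0, 0, 0, 0.035, 0, 0, 0, 0.0, 0, 0, 0.03, 0, 0, 0, 0.0, 0, 0, 0, 0, 0, 0, 0.0]

```text
t: 5.45
tcp_pos: [0.4695, 0.3288, 0.2954]
ee_rot: [[0.343, -0.939, 0.002], [-0.939, -0.343, 0.002], [-0.002, -0.002, -1.0]]
force: [0.8, -0.3, -3.1]
grip_width: 0.108
```

```bash
python3 - <<'E'
from h import *
crop("side",180,60,150,230,2.6,"l1")
E
```

```text
(no output)
```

View pics/l1.png

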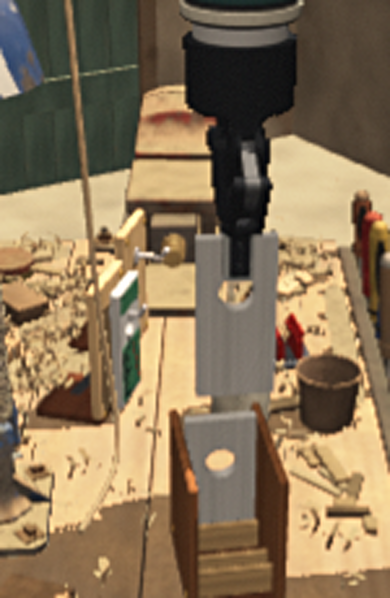

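Gauge is lifted cleanly, centred in the gripper at (240,250), and the template stays put. Next, the rest.

Emit:
play_rows:
  steps: [0, -0.046, 0, 0, 0, -0.17, 0, 0, -0.046, 0, 0, 0, -0.17, 0, 0, -0.046, 0, 0, 0, -0.17, 0, 0, -0.046, 0, 0, 0, -0.17, 0, 0, -0.046, 0, 0, 0, -0.17, 0, 0, -0.046, 0, 0, 0, -0.17, 0, 0.006, -0.046, 0, 0, 0, -0.17, 0, 0.006, -0.046, 0, 0, 0, -0.17, 0, 0.006, -0.04, 0, 0, 0, -0.17, 0, 0, 0, 0, 0, 0, 0, 0]

```text
t: 6.75
tcp_pos: [0.4737, -0.091, 0.2724]
ee_rot: [[-0.942, -0.335, -0.023], [-0.335, 0.942, 0.019], [0.016, 0.026, -1.0]]
force: [0.5, 0.2, -2.5]
grip_width: 0.115
```

Emit:
play_rows:
  steps: [0.016, -0.001, 0, -0.019, -0.023, 0.045, 0, 0, 0, -0.03, 0, 0, 0, 0, 0, 0, -0.03, 0, 0, 0, 0, 0, 0, -0.03, 0, 0, 0, 0, 0, 0, -0.01, 0, 0, 0, 0, 0, 0, 0, 0, 0, 0, 0]

```text
t: 7.5
tcp_pos: [0.4918, -0.0849, 0.1664]
ee_rot: [[-0.917, -0.399, 0.001], [-0.399, 0.917, -0.0], [-0.001, -0.001, -1.0]]
force: [-0.2, -0.4, -1.1]
grip_width: 0.11
```

```bash
python3 - <<'E'
from h import *
a=crop("side",215,100,90,110,5,"t1");b=crop("top",260,170,80,70,5,"t2")
b=cv2.copyMakeBorder(b,0,max(0,a.shape[0]-b.shape[0]),0,0,cv2.BORDER_CONSTANT)[:a.shape[0]];cv2.imwrite("pics/t.png",cv2.resize(np.hstack([a,b]),None,fx=.9,fy=.9))
s=manip.state();t=s["tcp_pos"];print(t,s["ee_rot"].round(3).tolist())
C=cal("side")
for p in[(.490,-.092,.04),(.490,-.092,.008),(t[0],t[1],t[2]-.096)]:print(((proj(C,p)-[215,100])*4.5).round())
E
```

```text
[ 0.4924027  -0.08548563  0.16748704] [[-0.917, -0.398, 0.003], [-0.398, 0.917, -0.001], [-0.003, -0.002, -1.0]]
[338. 385.]
[337. 427.]
[334. 346.]
```

View pics/t.png

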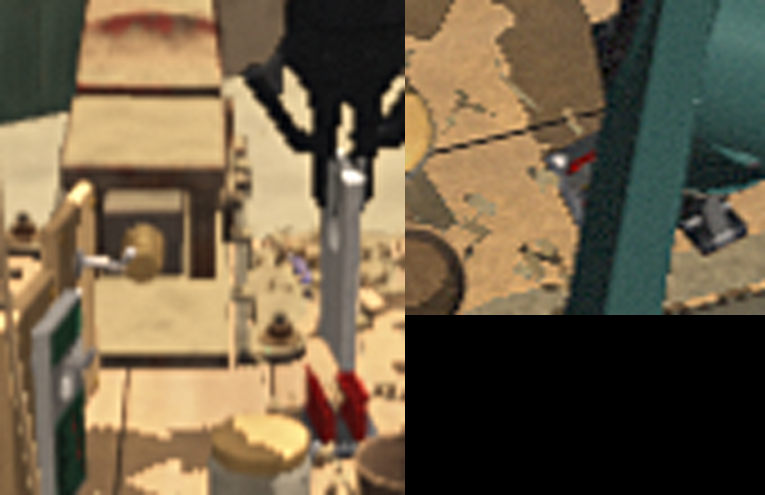

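```bash
python3 - <<'E'
from h import *
c=camera("side")["frame"][145:210,262:312,::-1]
cv2.imwrite("pics/z1.png",cv2.resize(c,None,fx=9,fy=9,interpolation=cv2.INTER_CUBIC))
s=manip.state();t=s["tcp_pos"];R=s["ee_rot"];C=cal("side")
f=lambda p:((proj(C,p)-[262,145]+.5)*9-.5).round().tolist()
th=np.radians(112.2);y=np.array([np.cos(th),np.sin(th),0]);x=np.array([y[1],-y[0],0])
gx=-R[:,0];gy=np.cross([0,0,1],gx)
b=np.array([t[0],t[1],t[2]-.096])
print(t,"plate bottom near corners",f(b+.03*gy+.005*gx),f(b+.03*gy-.005*gx),"far",f(b-.03*gy-.005*gx))
r=np.array([.490,-.092,0])
for z in(.008,.034):
  for k in(.027,-.027):print("slot",z,k,f(r+k*y+.00675*x+[0,0,z]),f(r+k*y-.00675*x+[0,0,z]))
E
```

```text
[ 0.49276155 -0.08605593  0.16798601] plate bottom near corners [257.0, 330.0] [288.0, 328.0] far [241.0, 249.0]
slot 0.008 0.027 [253.0, 493.0] [293.0, 490.0]
slot 0.008 -0.027 [217.0, 418.0] [255.0, 414.0]
slot 0.034 0.027 [256.0, 424.0] [296.0, 420.0]
slot 0.034 -0.027 [219.0, 350.0] [258.0, 347.0]
```

View pics/z1.png

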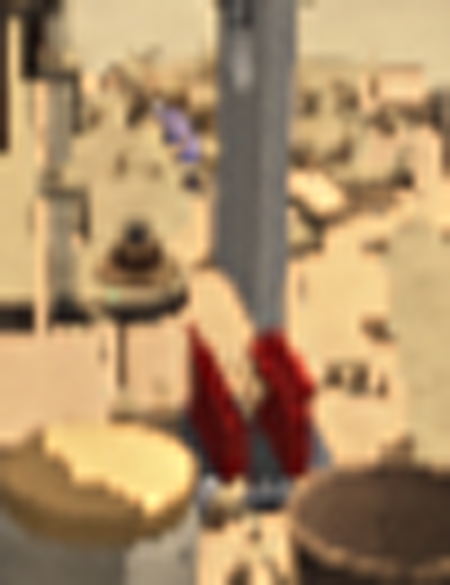

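Plate's lower near corners at (257,330) and (286,330) match the prediction; the slot lies about 10 px left (3 mm to +x) of my estimate, about under the plate now. I'll correct slightly and lower.

Emit:
play_rows:
  steps: [0, -0.004, 0, 0, 0, -0.02, 0, 0, 0, -0.015, 0, 0, 0, 0, 0, 0, -0.015, 0, 0, 0, 0, 0, 0, -0.01, 0, 0, 0, 0, 0, 0, -0.006, 0, 0, 0, 0]

```text
t: 8.38
tcp_pos: [0.4944, -0.0938, 0.1247]
ee_rot: [[-0.926, -0.378, 0.009], [-0.378, 0.926, -0.007], [-0.006, -0.01, -1.0]]
force: [-4.2, -2.0, -0.5]
grip_width: 0.11
```

Emit:
play_rows:
  steps: [-0.001, 0, -0.008, -0.007, 0.009, 0, 0, 0, 0, -0.007, 0, 0, 0, 0, 0, 0, -0.004, 0, 0, 0, 0]

```text
t: 8.75
tcp_pos: [0.4934, -0.0937, 0.1045]
ee_rot: [[-0.926, -0.377, 0.0], [-0.377, 0.926, -0.014], [0.005, -0.013, -1.0]]
force: [-8.5, 6.3, 50.7]
grip_width: 0.116
```

Emit:
play_rows:
  steps: [0, 0, 0.001, 0, 0, 0, 0.35, 0, 0, 0, 0, 0, 0, 0.35, 0, 0, 0, 0, 0, 0, 0.35, 0, 0, 0.03, 0, 0, 0, 0.35, 0, 0, 0.035, 0, 0, 0, 0.5, 0, 0, 0.02, 0, 0, 0, 1, 0, 0, 0, 0, 0, 0, 1]

```text
t: 9.62
tcp_pos: [0.4938, -0.0935, 0.1916]
ee_rot: [[-0.926, -0.377, 0.0], [-0.377, 0.926, -0.013], [0.005, -0.012, -1.0]]
force: [0.2, -0.1, 0.7]
grip_width: 0.902
```

```bash
python3 - <<'E'
from h import *
c=camera("side")["frame"][95:210,240:320,::-1]
cv2.imwrite("pics/z2.png",cv2.resize(c,None,fx=5,fy=5,interpolation=cv2.INTER_CUBIC))
s=manip.state();print(s["tcp_pos"],s["ee_rot"].round(3).tolist())
E
```

```text
[ 0.49306013 -0.0932562   0.19066817] [[-0.926, -0.377, -0.002], [-0.377, 0.926, -0.013], [0.006, -0.011, -1.0]]
```

View pics/z2.png

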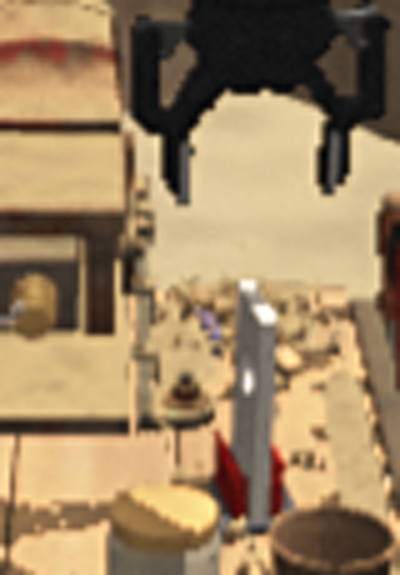

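The plate stands upright in the rest, top end at (255,300), clear of the fingers. I'll turn 90° and grip across the width.

Emit:
play_rows:
  steps: [0, 0, 0, 0.012, 0, 0.175, 1, 0, 0, 0, 0, 0, 0.175, 1, 0, 0, 0, 0, 0, 0.175, 1, 0, 0, 0, 0, 0, 0.175, 1, 0, 0, 0, 0, 0, 0.175, 1, 0, 0, 0, 0, 0, 0.175, 1, 0, 0, 0, 0, 0, 0.175, 1, 0, 0, 0, 0, 0, 0.175, 1, 0, 0, 0, 0, 0, 0.16, 1, 0, 0, 0, 0, 0, 0, 1]

```text
t: 10.92
tcp_pos: [0.4841, -0.0905, 0.1758]
ee_rot: [[0.412, -0.911, -0.02], [-0.911, -0.412, -0.006], [-0.003, 0.021, -1.0]]
force: [0.4, 0.3, 0.2]
grip_width: 0.998
```

Emit:
play_rows:
  steps: [0.009, -0.003, 0, 0.006, -0.02, -0.037, 1, 0, 0, 0, 0, 0, 0, 1]

```text
t: 11.18
tcp_pos: [0.4933, -0.0935, 0.1746]
ee_rot: [[0.371, -0.929, -0.0], [-0.929, -0.371, 0.002], [-0.002, -0.0, -1.0]]
force: [0.5, -0.2, -0.4]
grip_width: 1.002
```

Emit:
play_rows:
  steps: [0, 0, -0.025, 0, 0, 0.006, 1, 0, 0, -0.025, 0, 0, 0, 1, 0, 0, -0.014, 0, 0, 0, 1]

```text
t: 11.55
tcp_pos: [0.495, -0.0945, 0.1103]
ee_rot: [[0.372, -0.928, 0.004], [-0.928, -0.372, 0.0], [0.001, -0.004, -1.0]]
force: [0.1, -0.5, -0.6]
grip_width: 0.998
```

Emit:
play_rows:
  steps: [-0.002, 0.001, -0.003, 0, 0.004, 0, 0.5, 0, 0, 0, 0, 0, 0, 0.5, 0, 0, 0, 0, 0, 0, 0.5, 0, 0, 0, 0, 0, 0, 0.5]
  force: 50

```text
t: 12.05
tcp_pos: [0.4932, -0.0934, 0.1079]
ee_rot: [[0.371, -0.929, -0.0], [-0.929, -0.371, 0.001], [-0.001, 0.0, -1.0]]
force: [-0.4, 0.1, -1.9]
grip_width: 0.694
```

Emit:
play_rows:
  steps: [0, 0, 0.02, 0, 0, 0, 0.5, 0, 0, 0.03, 0, 0, 0, 0.5, 0, 0, 0.03, 0, 0, 0, 0.5, 0, 0, 0.01, 0, 0, 0, 0.5, 0.025, 0.002, 0, 0, 0, -0.1, 0.5, 0.025, 0.002, 0, 0, 0, -0.1, 0.5, 0.025, 0.002, 0, 0, 0, -0.1, 0.5, 0.01, 0.002, 0, 0, 0, -0.1, 0.5, 0, 0, 0, 0, 0, 0, 0.5]

```text
t: 13.18
tcp_pos: [0.5773, -0.0844, 0.1976]
ee_rot: [[-0.032, -0.999, -0.005], [-0.999, 0.032, 0.003], [-0.003, 0.005, -1.0]]
force: [-0.0, 0.1, -2.2]
grip_width: 0.689
```

Emit:
play_rows:
  steps: [0.01, 0, -0.02, -0.003, -0.005, 0.005, 0.5, 0.007, 0, -0.025, 0, 0, 0, 0.5, 0, 0, -0.015, 0, 0, 0, 0.5, 0, 0, 0, 0, 0, 0, 0.5]

```text
t: 13.68
tcp_pos: [0.591, -0.0842, 0.1345]
ee_rot: [[-0.02, -1.0, -0.004], [-1.0, 0.02, 0.0], [-0.0, 0.004, -1.0]]
force: [-0.7, 0.3, -2.1]
grip_width: 0.695
```

```bash
python3 - <<'E'
from h import *
c=camera("side")["frame"][115:195,195:280,::-1]; e=camera("top")["frame"][125:180,275:335,::-1]
a=cv2.resize(c,None,fx=5,fy=5,interpolation=cv2.INTER_CUBIC);b=cv2.resize(e,None,fx=6,fy=6,interpolation=cv2.INTER_CUBIC)
b=cv2.copyMakeBorder(b,0,a.shape[0]-b.shape[0],0,0,cv2.BORDER_CONSTANT);cv2.imwrite("pics/h1.png",np.hstack([a,b]))
s=manip.state();t=s["tcp_pos"];R=s["ee_rot"];print(t,R.round(3).tolist())
D=cal("side");C=cal("top");f=lambda p:((proj(D,p)-[195,115]+.5)*5-.5).round().tolist();g=lambda p:((proj(C,p)-[275,125]+.5)*6-.5+[425,0]).round().tolist()
up=t+[0,0,.030]
for n,p in dict(plate_top_near=up+[0.005,.03,0],ptn2=up+[-.005,.03,0],hole=t-[0,0,.014],tip=np.array([.6287,-.0838,.125]),root=np.array([.6647,-.0846,.115]),bf_top_near=np.array([.6647,-.0846+.042,.155])).items():print(n,f(p),g(p))
E
```

```text
[ 0.59232588 -0.08453651  0.13599931] [[-0.02, -1.0, -0.001], [-1.0, 0.02, -0.001], [0.001, 0.001, -1.0]]
plate_top_near [287.0, 167.0] [563.0, 213.0]
ptn2 [304.0, 169.0] [564.0, 236.0]
hole [307.0, 219.0] [621.0, 242.0]
tip [247.0, 209.0] [616.0, 158.0]
root [189.0, 219.0] [611.0, 81.0]
bf_top_near [167.0, 183.0] [524.0, 61.0]
```

View pics/h1.png

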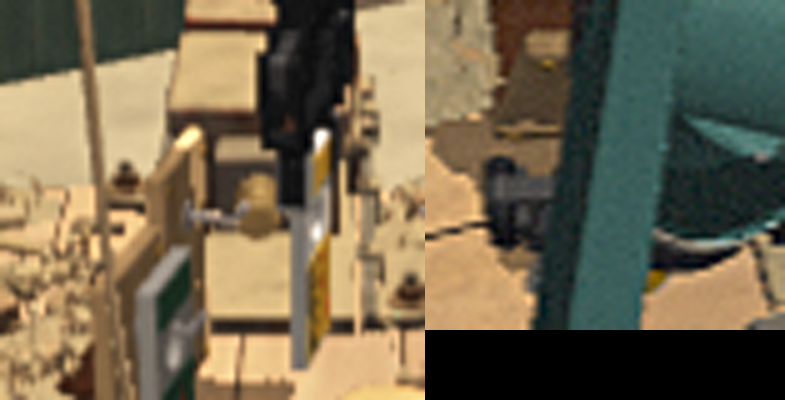

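The side crop shows bare back to the board, yellow face outward (right), hook root at (187,215) and tip about (243,212), close to the prediction. I'll thread it in.

Emit:
play_rows:
  steps: [0.012, 0, -0.002, 0, 0, 0, 0.5, 0.012, 0, 0, 0, 0, 0, 0.5, 0.008, 0, 0, 0, 0, 0, 0.5]

```text
t: 14.25
tcp_pos: [0.6286, -0.0851, 0.1367]
ee_rot: [[-0.02, -1.0, 0.005], [-1.0, 0.02, -0.002], [0.002, -0.005, -1.0]]
force: [-0.1, 0.2, -2.4]
grip_width: 0.691
```

Emit:
play_rows:
  steps: [0.008, 0.001, -0.003, 0, -0.004, 0, 0.5, 0.008, 0, 0, 0, 0, 0, 0.5, 0.002, 0, 0, 0, 0, 0, 0.5]

```text
t: 14.62
tcp_pos: [0.6488, -0.0839, 0.1333]
ee_rot: [[-0.02, -1.0, 0.01], [-1.0, 0.02, -0.002], [0.002, -0.01, -1.0]]
force: [-0.2, -0.1, -2.6]
grip_width: 0.693
```

Through with no contact. Lower onto the hook.

Emit:
play_rows:
  steps: [-0.001, 0, -0.006, 0, 0.009, 0, 0.5, 0, 0, -0.005, 0, 0, 0, 0.5, 0, 0, -0.002, 0, 0, 0, 0.5]

```text
t: 15.0
tcp_pos: [0.6469, -0.0838, 0.119]
ee_rot: [[-0.02, -1.0, -0.001], [-1.0, 0.02, -0.002], [0.002, 0.001, -1.0]]
force: [0.1, 0.8, -2.1]
grip_width: 0.689
```

Emit:
play_rows:
  steps: [0, 0, -0.002, 0, 0, 0, 0.5, 0, 0, 0, 0, 0, 0, 0.5]

```text
t: 15.25
tcp_pos: [0.6468, -0.0838, 0.1179]
ee_rot: [[-0.02, -1.0, -0.001], [-1.0, 0.02, -0.002], [0.002, 0.001, -1.0]]
force: [-0.4, -0.1, -1.7]
grip_width: 0.69
```

Emit:
play_rows:
  steps: [0, 0, -0.002, 0, 0, 0, 0.5, 0, 0, -0.001, 0, 0, 0, 0.5]

```text
t: 15.5
tcp_pos: [0.647, -0.0838, 0.1177]
ee_rot: [[-0.02, -1.0, 0.0], [-1.0, 0.02, -0.002], [0.002, -0.0, -1.0]]
force: [-2.5, -0.3, 5.5]
grip_width: 0.685
```

It is bearing on the hook. Release, let it settle, then rise.

Emit:
play_rows:
  steps: [0, 0, 0, 0, 0, 0, 0.8, 0, 0, 0, 0, 0, 0, 0.9, 0, 0, 0, 0, 0, 0, 1, 0, 0, 0, 0, 0, 0, 1, 0, 0, 0, 0, 0, 0, 1, 0, 0, 0.01, 0, 0, 0, 1, 0, 0, 0.02, 0, 0, 0, 1, 0, 0, 0.03, 0, 0, 0, 1, 0, 0, 0.04, 0, 0, 0, 1, 0, 0, 0.02, 0, 0, 0, 1, 0, 0, 0, 0, 0, 0, 1]

```text
t: 16.88
tcp_pos: [0.6475, -0.0841, 0.2443]
ee_rot: [[-0.02, -1.0, 0.003], [-1.0, 0.02, -0.003], [0.003, -0.003, -1.0]]
force: [-0.4, -0.9, -0.8]
grip_width: 0.997
```

Emit:
play_rows:
  steps: [-0.04, 0, 0.01, 0, 0, 0, 1, -0.04, 0, 0, 0, 0, 0, 1, -0.04, 0, 0, 0, 0, 0, 1, -0.02, 0, 0, 0, 0, 0, 1, 0, 0, 0, 0, 0, 0, 1, 0, 0, 0, 0, 0, 0, 1, 0, 0, 0, 0, 0, 0, 1, 0, 0, 0, 0, 0, 0, 1, 0, 0, 0, 0, 0, 0, 1, 0, 0, 0, 0, 0, 0, 1, 0, 0, 0, 0, 0, 0, 1, 0, 0, 0, 0, 0, 0, 1]

```text
t: 18.38
tcp_pos: [0.5047, -0.0835, 0.2495]
ee_rot: [[-0.019, -1.0, -0.001], [-1.0, 0.019, -0.001], [0.001, 0.001, -1.0]]
force: [-0.2, 0.2, 0.2]
grip_width: 1.003
```

```bash
python3 - <<'E'
from h import *
c=camera("side")["frame"];e=camera("top")["frame"]
a=cv2.resize(c[125:205,190:275,::-1],None,fx=4.7,fy=4.7,interpolation=cv2.INTER_CUBIC);b=cv2.resize(e[125:205,270:340,::-1],None,fx=4.7,fy=4.7,interpolation=cv2.INTER_CUBIC)
cv2.imwrite("pics/f.png",np.hstack([a,b]))
import time
c2=camera("side")["frame"];print(np.abs(c2[125:205,190:275].astype(int)-c[125:205,190:275]).mean());s=manip.state();print(s["t"],s["tcp_pos"],s["force"])
E
```

```text
0.9850980392156863
18.525 [ 0.50464994 -0.08347171  0.24950656] [-0.46806737  0.15230993 -0.10312519]
```

View pics/f.png

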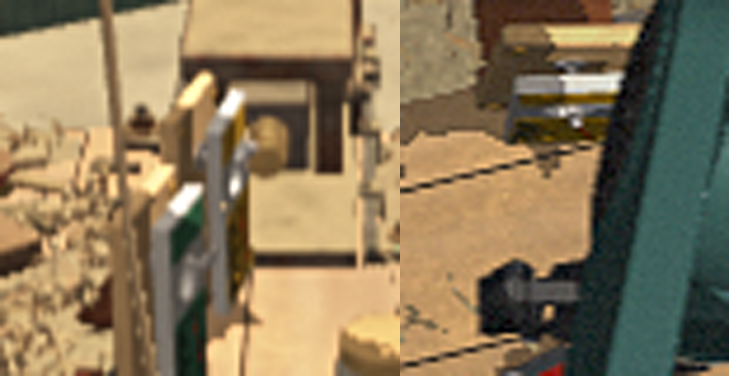

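The gauge hangs parallel to the board, yellow face outward at (238,180), with the hook through its hole and the gripper clear. I'll let any swing die, then compare frames.

Emit:
play_rows:
  steps: [0, 0, 0, 0, 0, 0, 1, 0, 0, 0, 0, 0, 0, 1, 0, 0, 0, 0, 0, 0, 1, 0, 0, 0, 0, 0, 0, 1, 0, 0, 0, 0, 0, 0, 1, 0, 0, 0, 0, 0, 0, 1, 0, 0, 0, 0, 0, 0, 1, 0, 0, 0, 0, 0, 0, 1, 0, 0, 0, 0, 0, 0, 1, 0, 0, 0, 0, 0, 0, 1, 0, 0, 0, 0, 0, 0, 1, 0, 0, 0, 0, 0, 0, 1, 0, 0, 0, 0, 0, 0, 1, 0, 0, 0, 0, 0, 0, 1, 0, 0, 0, 0, 0, 0, 1, 0, 0, 0, 0, 0, 0, 1, 0, 0, 0, 0, 0, 0, 1, 0, 0, 0, 0, 0, 0, 1, 0, 0, 0, 0, 0, 0, 1, 0, 0, 0, 0, 0, 0, 1]

```text
t: 21.02
tcp_pos: [0.5046, -0.0835, 0.2496]
ee_rot: [[-0.02, -1.0, -0.001], [-1.0, 0.02, -0.001], [0.001, 0.001, -1.0]]
force: [-0.2, -0.2, 0.5]
grip_width: 1.003
```

```bash
python3 - <<'E'
from h import *
F=[camera("side")["frame"].astype(int) for _ in range(8)]
g=lambda a,b:[round(np.abs((a-b)[v:v+50,u:u+12]).mean(),2) for u,v in((232,142),(300,60+100))]
print([g(F[0],f) for f in F[1:]])
print(manip.finish_job(),manip.state()["t"])
E
```

```text
[[np.float64(1.1), np.float64(0.97)], [np.float64(1.1), np.float64(0.95)], [np.float64(1.03), np.float64(0.93)], [np.float64(1.12), np.float64(0.93)], [np.float64(1.06), np.float64(0.96)], [np.float64(1.03), np.float64(0.9)], [np.float64(1.07), np.float64(0.95)]]
the job is handed in; nothing more can be done
the job is handed in; nothing more can be done
```

The gauge is hanging by its hole on the empty hook with the yellow face outward, and I handed the job in about 21 s into the 72 s allowed. I lifted the gauge out of the rack by its tab and set it down in the red rest. There I re-gripped it across its width, passed the hole over the hook tip without contact, lowered it until the hook bore it, then let go and backed away.

**Last checks:**
- **Hanging:** the final side and top views show it on the hook, parallel to the board and upright, with the gripper well clear.
- **At rest:** over about 0.4 s, frame differences on the gauge were 1.03–1.12, against 0.90–0.97 on a still background patch. I took that as image noise, so no visible motion.
- **Template, jar and pot:** I did not measure these again at the end. The template still stood in the rack in the view just after the lift, and the arm only passed above the jar and pot.

The highest force I saw reported was about 51 N at the wrist (limit 120 N), when the gauge touched the floor of the rest. No check failed. The only disagreement was that the side camera put the rest's slot about 3 mm from my top-camera estimate; I allowed for that before lowering.

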